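Close and clamp a stock box of seals

ROBOT

A 6-joint arm with a two-finger parallel gripper is mounted at the origin on the work surface. World frame = base frame: x ahead of the robot, y to its left, z up, the work surface at z = 0. Lengths are in m, angles in rad, forces in N, time in s.
With the tool pointing down it reaches from about 0.4 to 0.825 m from the base axis. Payload 7 kg.
Tool frame: the origin (TCP) lies at the very end of the fingers, on their centre line; the grasp point (between the pads) lies 19 mm behind it; z points along the fingers, y is the line along which they close (so a half turn about z gives the same grasp; the last joint's range is limited). The gripper opens to 88 mm and grips with 3 to 60 N. Pads are 19 mm wide; open, the fingers measure 130 mm over their backs; the gripper's body (78 mm by 193 mm) begins 47 mm behind the grasp point.
Start: joints at [1.494, 0.359, 0.012, 0, -1.224, -0.288], TCP at [0.241, 0.631, 0.227] pointing down, gripper open.
Joint ranges: [-3.07, 3.07], [-1.43, 2.12], [-1.02, 1.25], [-3.03, 1.67], [-3.05, -0], [-3.03, 3.03]. Speed limits (rad/s): [2.39, 2.39, 3.01, 3.14, 3.14, 3.14].

INTERFACE

Orientations are given as a unit quaternion [w, x, y, z].
In Python, from plant import ctrl gives the robot as it stands. The module is installed in compiled form; this text tells all that it offers.
- The arm moves only by the tool send_rows, never from a script. Its argument "steps" is text: rows parted by semicolons, each of 6 numbers parted by spaces: the shift along the tool's x, y, z in cm, then the turn, a rotation vector about the tool's x, y, z in degrees. In form: x y z ax ay az; .... A call has 1 to 5 rows; each row shifts and turns the commanded pose from where the row before left it, along the tool's axes as they then stand; what a row does not reach is not made up. A row lasts 1/10 s, in which the tool goes at most 50 mm and 8.59 degrees, less where a joint would pass 70% of its speed; a pose out of reach is approached as far as the arm can. A call is refused whole if a number of a shift passes 5 or a number of a turn 8.59, either way. A call with a gripper value outside its range is refused whole. "grip" is the finger opening in cm, from 0 to 8.76, set as the call begins (left out, the last holds). The fingers move at their own pace and stop on an object; "force" is the grip in N (left out, the last holds). Time passes only in rows, so rows that do not move let the fingers close. It gives the time, the measured TCP pose, the force, the opening and the grip force at its end, in the units of the state.
- ctrl.state(): the state, without advancing time (a new reading comes with each control period).
- ctrl.capture(name): name is "scene" or "top"; returns a dict with "color" (420x560x3 uint8, red, green, blue), "camera_matrix" (3x3 intrinsics, pixels), "extrinsics" (4x4, takes a point from camera to world coordinates). Camera axes: x right, y down, z forward; pixel columns grow to the right and rows downward; lengths in m; the calibration is good to about 2 mm. A picture is of the moment at which its call begins. There is no depth.
- ctrl.close_job(): hands the job in; it is judged then, once.
Trained networks look in a picture, given as the dict that the camera call returned (one of the last four; its "shot" number tells which), for a name from the list of things; names that differ only in an ending like _2 or _b are one class to them, and where a whole thing is asked for, a point or a joint stands for the part that bears it (a point fixed in the world has none). Each returns a list of dicts, best first, with "score" (0 to 1); they miss things now and then, are a little off and sometimes report something else, mostly with a low value. They report only what shows in the picture. A call takes as long as a camera call. They do not tell look-alikes from the thing itself.
- ctrl.masks_of(target, picture): "pixels" (420x560 bool, what is visible of it) and "box" ([left, top, width, height] in pixels, round what is visible of it).
The state is a dict: "clock": time; "joints": joint angles; "joint_velocities": joint speeds; "joint_torque": joint torques, N m; "eef_pos": TCP position; "tcp_rot": TCP orientation; "ft_force": force on the tool from outside, world axes, zero at the start; "torque": the same for the moment, N m; "gripper_width": finger opening in m; "grip_force": force on a finger pad.
Only numpy, scipy, OpenCV 4.12 (cv2) and the standard library are available. Lean on these libraries where they do the work, as an engineer would, in place of code of your own. Each camera call takes 0.05 s, during which the arm holds its last target. There are 200 camera calls.

TASK

The stock box of seals has to be closed before its tray goes back into the storage lift: swing the box's clamp handle fully open, lay the loose steel lid squarely in the box's mouth, grip upward, and press it down with the fingers until its top is flush with the rim all round. Then swing the clamp handle fully closed, so that its short end lies over the lid. Leave the tall can, the short can and the loose blue ring stack standing where they are.

Things in the scene. Friction and masses are not known exactly. Their poses are not given: they have to be found in the camera images.
- stock_box: Fixed open galvanised steel box 180 (x) x 140 (y) x 70 mm high, walls 6 mm, mouth 168 x 128. Origin: centre of underside; label on its -x face, clamp on its -y side. In the mouth a black rubber seal frame holds a lid 8 mm proud of the rim; about 10 N of push moves it 8 mm down to its stop, where it stays: lid top flush, lid origin 58 mm above the box's. A proud lid is in the clamp's way.
- tray: Fixed galvanised steel tray lying on the table round the work, two cells side by side, each about 480 (x) x 415 mm (y); walls 5 mm thick, 60 mm high, the middle divider along x at the origin's y. The box stands in one cell, the lid lies in the other. Origin on the table, on the divider, 230 mm from the near and 250 mm from the far wall.
- clamp (a joint): Angle of the clamp, a steel lever 18 mm wide, 73 to 85 mm above the table, on a vertical pivot beside the box's -y wall; stays where left. 0 = open stop: lever along the wall, clear of the mouth, knob end toward the box's +x. 1.571 = closed stop: short end (55 mm from pivot) over the lid, knob end toward the box's -y. Grows clockwise seen from above; about 2 N at the knob moves it.
- clamp_pivot (a point): Point on the clamp's pivot axis at the height of the lever's underside: 40 mm toward -x and 88 mm toward -y from the box's centre, 73 mm up.
- clamp_knob (a point): Point on the axis of the upright round black knob at the clamp's long end, 100 mm from the pivot; the knob is 18 mm in diameter, 40 mm tall (85 to 125 mm above the table); this point is 110 mm above the table.
- lid: Loose steel lid 159 (x) x 119 (y) mm, 12 mm thick (lower 6 mm: 156 x 116), 0.3 kg, lying flat on the table, grip up. Origin: centre of underside, x along its long side; fits the mouth either way round. Centred on top a black bridge grip along y: bar 14 mm thick (x), 74 mm long (y), 36 to 52 mm above the origin, on two end posts.
- can_tall: Bystander: tall slim spray can, white label, 60 mm in diameter, 190 mm tall, standing beyond the box. Origin at the centre of its underside.
- can_short: Bystander: short steel can with paper label, 70 mm in diameter, 100 mm tall, standing beside the lid. Origin at the centre of its underside.
- seal_stack: Bystander: blue ring stack, 100 mm in diameter, 45 mm tall, lying beyond the lid. Origin at the centre of its underside.
Mind the look-alikes: they are no part of the job. What is shaped like the lid but turquoise is not meant.

How it is judged:
By the outcome, as a careful person would: the job done as asked, in the order asked, and still so for the second after the job is handed in, with the robot touching nothing.
It also fails if it takes over 72 s, if anything falls off the work surface, if the arm or the gripper's body presses on something with over 40 N, if the wrist force passes 120 N, or if a joint passes its speed limit or range.

## Working session

There is one attempt and no reset: what is moved stays moved. The work goes in short steps, Python scripts to look and compute and a tool call to move; the robot and the scene stay as the last step left them, time stands still between calls to the robot, and variables do not carry over. Pictures are saved under pics/ and viewed, at most 10 in all, crops included, and the job is handed in when it is done.

Besides the shell and the picture viewer there is one more tool, called after ">>>" as name(argument=value, ...), one argument or row to a line, values as JSON. send_rows: Moves the arm, as the interface text tells. Its arguments: {"type":"object","properties":{"steps":{"type":"string"},"grip":{"type":"number"},"force":{"type":"number"}},"required":["steps"]}

```bash
mkdir -p pics; cat > h.py <<'E'
import numpy as np, cv2
from plant import ctrl
from scipy.spatial.transform import Rotation as R
def px(p,uv,z):
    K=p["camera_matrix"];T=np.array(p["extrinsics"])
    d=T[:3,:3]@np.linalg.inv(K)@np.array([uv[0],uv[1],1.]);o=T[:3,3]
    return o+d*(z-o[2])/d[2]
def proj(p,P):
    T=np.linalg.inv(p["extrinsics"]);c=T[:3,:3]@np.array(P)+T[:3,3];u=p["camera_matrix"]@c
    return u[:2]/u[2]
def rot(): # wxyz
    q=ctrl.state()["tcp_rot"];return R.from_quat([q[1],q[2],q[3],q[0]])
E
python3 - <<'E'
from h import *
s=ctrl.state();print(s["eef_pos"],s["tcp_rot"],rot().as_matrix().round(3),s["clock"])
for n in("top","scene"):
    p=ctrl.capture(n);cv2.imwrite(f"pics/{n}1.png",p["color"][:,:,::-1])
    print(n,np.array(p["extrinsics"]).round(3).tolist(),p["camera_matrix"][0])
    for t in("stock_box","lid","clamp","can_tall","can_short","seal_stack","tray"):
        for d in ctrl.masks_of(t,p)[:3]:
            m=d["pixels"].astype(np.uint8);c=max(cv2.findContours(m,0,1)[0],key=cv2.contourArea)
            r=cv2.minAreaRect(c);print(t,round(d["score"],2),d["box"],r[0],r[1],r[2],px(p,r[0],0.07).round(3)[:2])
E
```

```text
[0.24064716 0.63011709 0.22560117] [ 8.36939596e-04  9.83402226e-01 -1.81436916e-01 -8.36326902e-05] [[ 0.934 -0.357 -0.   ]
 [-0.357 -0.934 -0.002]
 [ 0.     0.002 -1.   ]] 0.0
top [[-0.029, -0.991, 0.128, 0.317], [-0.999, 0.031, 0.011, -0.204], [-0.014, -0.127, -0.992, 1.218], [0.0, 0.0, 0.0, 1.0]] [417.88399288   0.         279.17245771]
stock_box 0.8 [128.6, 180.7, 89.7, 67.8] (172.30203247070312, 214.19570922851562) (66.8146743774414, 91.63883972167969) 88.78113555908203 [0.479 0.105]
lid 0.77 [291.6, 282.3, 55.0, 68.5] (316.98480224609375, 315.3820495605469) (58.6677131652832, 43.12103271484375) 76.32868957519531 [ 0.193 -0.286]
lid 0.66 [249.4, 156.7, 61.2, 68.3] (279.5491943359375, 192.04098510742188) (54.57892608642578, 41.78445816040039) 58.24052047729492 [ 0.532 -0.195]
lid 0.62 [392.3, 137.6, 60.7, 66.9] (421.2667236328125, 169.23976135253906) (41.646217346191406, 54.15243911743164) 39.98688507080078 [ 0.584 -0.593]
can_tall 0.91 [116.1, 139.6, 44.2, 39.4] (139.09756469726562, 160.87806701660156) (48.41387176513672, 23.11371612548828) 38.65980529785156 [0.634 0.2  ]
can_s
[... 1493 characters left out ...]
.2, 41.3] (295.5, 288.0) (40.0, 29.0) 90.0 [ 0.616 -0.309]
can_short 0.74 [418.4, 143.6, 45.3, 56.5] (440.98114013671875, 170.9339599609375) (25.350561141967773, 64.59050750732422) 29.05460548400879 [0.614 0.206]
can_short 0.51 [348.7, 143.8, 18.9, 43.9] (358.0194091796875, 165.00674438476562) (9.814553260803223, 49.360225677490234) 19.179006576538086 [0.457 0.049]
seal_stack 0.8 [343.9, 247.9, 40.8, 45.0] (363.5, 270.5) (43.0, 43.0) 90.0 [ 0.684 -0.16 ]
seal_stack 0.61 [279.8, 265.9, 32.7, 46.7] (296.5, 287.5) (41.0, 29.0) 90.0 [ 0.617 -0.306]
tray 0.75 [186.2, 82.3, 364.2, 323.0] (362.1282958984375, 214.549072265625) (209.72035217285156, 323.4263916015625) 47.48955154418945 [ 0.575 -0.054]
```

View pics/top1.png

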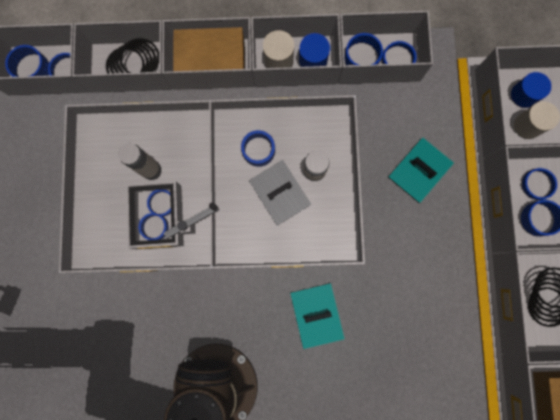

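View pics/scene1.png

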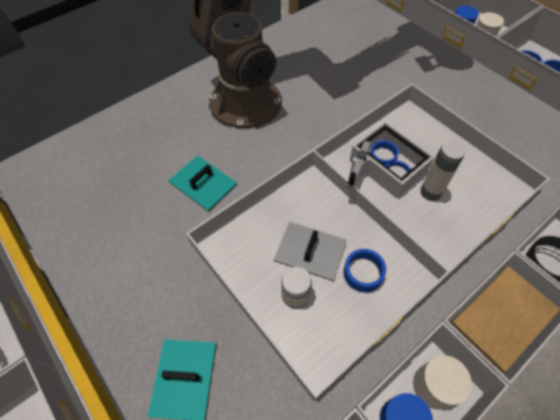

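```bash
cat > fit.py <<'E'
from h import *
from scipy.optimize import minimize
S=4
def pts(q,B): # B list of local points
    c,s=np.cos(q[2]),np.sin(q[2]);B=np.array(B)
    return np.c_[q[0]+c*B[:,0]-s*B[:,1],q[1]+s*B[:,0]+c*B[:,1],B[:,2]]
def blk(a,b,z0,z1): return [(i*a/2,j*b/2,z) for i,j in((-1,-1),(-1,1),(1,1),(1,-1)) for z in(z0,z1)]
def cost(q,B,views):
    e=0
    for p,m in views:
        uv=np.array([proj(p,P) for P in pts(q,B)])
        h=cv2.convexHull(((uv+.5)*S*16).astype(np.int32))
        r=np.zeros(m.shape,np.uint8);cv2.fillConvexPoly(r,h,1,shift=4)
        e+=1-(r&m).sum()/(r|m).sum()
    return e
def clean(m,k):
    m=cv2.morphologyEx(m.astype(np.uint8),cv2.MORPH_OPEN,np.ones((k,k)))
    c=max(cv2.findContours(m,0,1)[0],key=cv2.contourArea);o=np.zeros_like(m);cv2.fillPoly(o,[c],1)
    return (cv2.resize(o.astype(np.float32),None,fx=S,fy=S,interpolation=cv2.INTER_LINEAR)>.5).astype(np.uint8)
def fit(q0,B,views):
    sx=np.array(q0)+np.array([[0,0,0],[.015,0,0],[0,.015,0],[0,0,.15]])
    r=minimize(cost,q0,args=(B,views),method="Nelder-Mead",options=dict(initial_simplex=sx,xatol=1e-4,fatol=1e-5))
    return r.x,r.fun
def crop(p,c,w,h,polys,k):
    x0,y0=int(c[0]-w/2),int(c[1]-h/2)
    im=cv2.resize(p["color"][y0:y0+h,x0:x0+w,::-1],None,fx=k,fy=k,interpolation=cv2.INTER_CUBIC)
    for P,col in polys:
        uv=np.array([proj(p,a) for a in P]);uv=((uv-[x0,y0]+.5)*k).astype(np.int32)
        cv2.polylines(im,[uv],True,col,1)
    return im
E
python3 - <<'E'
from fit import *
V={n:ctrl.capture(n) for n in("top","scene")}
def mk(t,near,k,z):
    o=[]
    for n,p in V.items():
        c=proj(p,(*near,z));d=min(ctrl.masks_of(t,p),key=lambda d:np.hypot(d["box"][0]+d["box"][2]/2-c[0],d["box"][1]+d["box"][3]/2-c[1]))
        o.append((p,clean(d["pixels"],k)))
    return o
qs={}
for t,q0,B,k in(("stock_box",(.48,.11,0),blk(.18,.14,0,.07),15),("lid",(.535,-.195,.5),blk(.159,.119,.0,.012),3),
   ("can_tall",(.6,.17,0),[(.03*np.cos(a),.03*np.sin(a),z) for a in np.arange(0,6.28,.3) for z in(0,.19)],1),("can_short",(.6,-.29,0),[(.035*np.cos(a),.035*np.sin(a),z) for a in np.arange(0,6.28,.3) for z in(0,.1)],1),("seal_stack",(.66,-.14,0),[(.05*np.cos(a),.05*np.sin(a),z) for a in np.arange(0,6.28,.3) for z in(0,.045)],1)):
    v=mk(t,q0[:2],k,.05);
    for vv in(v,v[:1],v[1:]):
        q,f=fit(q0,B,vv);print(t,q.round(4),round(f,3))
        if vv is v: qs[t]=q
b,l=qs["stock_box"],qs["lid"]
g=(0,255,0);r=(0,0,255)
rec=lambda q,a,c,z:pts(q,[(i*a/2,j*c/2,z) for i,j in((-1,-1),(-1,1),(1,1),(1,-1))])
pol=[(rec(b,.18,.14,.07),g),(rec(b,.168,.128,.07),r),(rec(b,.18,.14,0),g),(rec(l,.159,.119,.012),g),(rec(l,.014,.074,.052),r)]
ims=[]
for n,p in V.items():
    row=[crop(p,proj(p,(*c,.04)),100,75,pol,4) for c in(b[:2]+[0,-.03],l[:2])]
    ims.append(np.hstack(row))
cv2.imwrite("pics/ov.png",np.vstack(ims))
E
```

```text
stock_box [0.4825 0.1603 0.051 ] 0.154
stock_box [0.4829 0.1632 0.0369] 0.06
stock_box [0.4827 0.1572 0.0648] 0.068
lid [ 0.5451 -0.1964  0.5223] 0.085
lid [ 0.5464 -0.1951  0.5158] 0.033
lid [ 0.5443 -0.1975  0.5275] 0.039
can_tall [ 0.6223  0.1831 -0.0819] 0.146
can_tall [0.6226 0.1835 0.0282] 0.066
can_tall [ 0.6247  0.1774 -0.0785] 0.061
can_short [ 0.6105 -0.3022 -0.0378] 0.192
can_short [ 0.608  -0.2996  0.0665] 0.067
can_short [ 0.6117 -0.3049  0.189 ] 0.067
seal_stack [ 0.6748 -0.1358 -0.075 ] 0.144
seal_stack [ 0.6749 -0.1346 -0.0292] 0.048
seal_stack [ 0.6744 -0.1378 -0.0468] 0.074
```

View pics/ov.png

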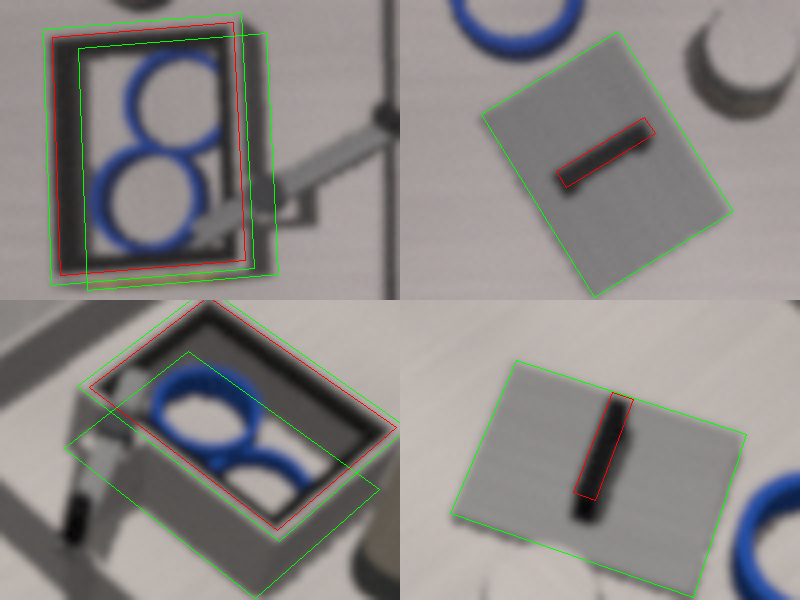

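```bash
python3 - <<'E'
from fit import *
V={n:ctrl.capture(n) for n in("top","scene")}
ims=[]
for n,p in V.items():
    c=proj(p,(.4825,.1603,.07));w,h=(76,76)
    im=crop(p,c,w,h,[],5);im=cv2.convertScaleAbs(im,alpha=1.5,beta=-20)
    ims.append(im);print(n,int(c[0]-w/2),int(c[1]-h/2))
cv2.imwrite("pics/box.png",np.hstack(ims))
E
```

```text
top 114 175
scene 354 112
```

View pics/box.png

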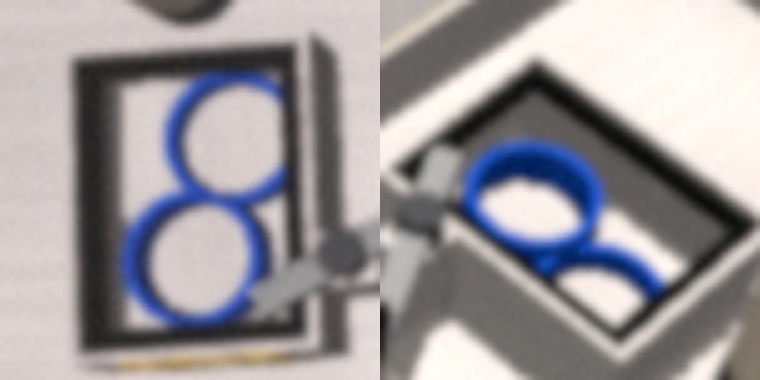

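```bash
python3 - <<'E'
from fit import *
from scipy.optimize import least_squares
V={n:ctrl.capture(n) for n in("top","scene")}
D={"top":((114,175),[(74,62),(296,44),(304,336),(82,350)]),"scene":((354,112),[(377,222),(238,342),(17,170),(157,60)])}
# order top: TL=(+x,+y) TR=(+x,-y) BR=(-x,-y) BL=(-x,+y)
L=[(.084,.064,.07),(.084,-.064,.07),(-.084,-.064,.07),(-.084,.064,.07)]
for n,(o,c) in D.items():
    uv=(np.array(c)+.5)/5-.5+o
    D[n]=uv;W=np.array([px(V[n],u,.07) for u in uv]);print(n,W[:,:2].round(4).tolist(),np.linalg.norm(W-np.roll(W,-1,0),axis=1).round(4))
# scene order unknown: match nearest
def res(q,ns):
    e=[]
    for n in ns:
        P=np.array([proj(V[n],a) for a in pts(q,L)])
        for u in D[n]: d=P-u;e+=list(d[np.argmin((d**2).sum(1))])
    return e
for ns in(["top"],["scene"],["top","scene"]):
    r=least_squares(res,(.48,.16,.04),args=(ns,),x_scale=[.01,.01,.1]);print(ns,r.x.round(4),r.cost)
q=r.x;f=lambda v:np.array(pts(q,[v])[0]).round(4)
print("pivot",f((-.04,-.088,.073)))
# clamp angle: knob top in scene/top
for n,p in V.items():
    for t in("clamp_knob","clamp"):
        for d in ctrl.masks_of(t,p)[:2]: print(n,t,d["score"],d["box"])
    for th in np.arange(.7,1.4,.1): k=pts(q,[(-.04+.1*np.cos(th),-.088-.1*np.sin(th),.125)])[0];print(n,th.round(1),proj(p,k).round(1))
E
```

```text
top [[0.5598, 0.2288], [0.5661, 0.1037], [0.4018, 0.0987], [0.3978, 0.2216]] [0.1253 0.1643 0.123  0.1621]
scene [[0.5599, 0.2217], [0.5658, 0.1018], [0.4065, 0.0958], [0.3995, 0.2174]] [0.12   0.1594 0.1218 0.1605]
['top'] [0.4815 0.1632 0.0389] 2.6000433172836708
['scene'] [0.4824 0.1596 0.0389] 6.982638851683214
['top', 'scene'] [0.4816 0.1618 0.0386] 10.972623181751505
pivot [0.4451 0.0723 0.073 ]
top clamp_knob 0.85 [165.0, 202.6, 51.3, 32.0]
top clamp 0.89 [166.0, 203.1, 53.9, 33.3]
top 0.7 [202.  193.6]
top 0.8 [204.8 195.9]
top 0.9 [207.4 198.5]
top 1.0 [209.8 201.4]
top 1.1 [211.8 204.5]
top 1.2 [213.5 207.8]
top 1.3 [214.8 211.2]
scene clamp_knob 0.58 [346.2, 144.0, 25.5, 43.8]
scene clamp 0.8 [347.9, 144.2, 18.7, 42.6]
scene 0.7 [369.3 175.7]
scene 0.8 [365.3 175.6]
scene 0.9 [361.3 175.2]
scene 1.0 [357.3 174.5]
scene 1.1 [353.4 173.5]
scene 1.2 [349.7 172.2]
scene 1.3 [346.1 170.7]
```

```bash
cat > clamp.py <<'E'
from fit import *
import sys
q=np.array([.482,.1612,.0388])
def kn(th,z=.11): return pts(q,[(-.04+.1*np.cos(th),-.088-.1*np.sin(th),z)])[0]
def ang(th0):
  V={n:ctrl.capture(n) for n in("top","scene")};out={}
  for n,p in V.items():
    g=p["color"].max(2);best=[]
    for th in np.arange(th0-.5,th0+.5,.02):
        k=kn(th,0);B=[(k[0]+.009*np.cos(a),k[1]+.009*np.sin(a),z) for a in np.arange(0,6.3,.4) for z in(.085,.125)]
        h=cv2.convexHull(np.array([((proj(p,b)+.5)*64) for b in B]).astype(np.int32))
        r=np.zeros((1680,2240),np.uint8);cv2.fillConvexPoly(r,h,255,shift=4)
        r=cv2.resize(r,(560,420),interpolation=cv2.INTER_AREA)/255.
        best.append(((r*g).sum()/r.sum(),th))
    out[n]=[tuple(np.round(b,2)) for b in sorted(best)[:4]]
  return out
if __name__=="__main__": print(ang(float(sys.argv[1])))
E
python3 clamp.py 1.1
```

```text
{'top': [(np.float64(66.48), np.float64(1.12)), (np.float64(66.48), np.float64(1.14)), (np.float64(68.49), np.float64(1.1)), (np.float64(69.77), np.float64(1.16))], 'scene': [(np.float64(48.65), np.float64(1.1)), (np.float64(50.6), np.float64(1.12)), (np.float64(51.11), np.float64(1.08)), (np.float64(56.62), np.float64(1.06))]}
```

>>> send_rows(
  steps="3.31 3.68 0 0 0 0;3.31 3.68 0 0 0 0;3.31 3.68 0 0 0 0;3.31 3.68 0 0 0 0;3.31 3.68 0 0 0 0",
  grip=6,
)

```text
clock: 2.4
eef_pos: [0.3301, 0.3977, 0.2267]
tcp_rot: [-0.0, 0.983, -0.181, 0.0]
ft_force: [1.9, 0.1, 0.9]
gripper_width: 0.0604
grip_force: 0.0
```

>>> send_rows(
  steps="3.31 3.68 0 0 0 0;3.31 3.68 0 0 0 0;3.31 3.68 0 0 0 0;3.31 3.68 0 0 0 0;3.31 3.68 0 0 0 0",
)

```text
clock: 2.9
eef_pos: [0.419, 0.1669, 0.2271]
tcp_rot: [-0.001, 0.983, -0.181, 0.0]
ft_force: [2.2, 0.1, 0.3]
gripper_width: 0.06
grip_force: 0.0
```

>>> send_rows(
  steps="3.31 3.68 0 0 0 8.5;3.31 3.68 0 0 0 8.5;3.31 3.68 0 0 0 8.5;0 0 0 0 0 8.5;0 0 0 0 0 8.5",
)

```text
clock: 3.4
eef_pos: [0.4508, 0.0229, 0.2268]
tcp_rot: [-0.0, 0.848, -0.53, 0.0]
ft_force: [0.4, 0.1, 0.1]
gripper_width: 0.0601
grip_force: 0.0
```

```bash
python3 - <<'E'
from clamp import *
s=ctrl.state();print(s["eef_pos"],rot().as_matrix().round(3)[:, :2],s["clock"],s["joints"])
for th in(1.1,1.15,1.2):
  print(th,rot().inv().apply(kn(th)-s["eef_pos"]).round(4))
E
```

```text
[0.45083436 0.02288464 0.226762  ] [[ 0.439 -0.899]
 [-0.899 -0.439]
 [ 0.    -0.   ]] 3.4 [ 4.89587251e-01 -1.98035153e-02 -4.55089487e-01  4.02776491e-05
 -1.13504486e+00 -3.53540730e-02]
1.1 [ 0.0536 -0.0221  0.1168]
1.15 [ 0.0538 -0.0171  0.1168]
1.2 [ 0.0537 -0.0121  0.1168]
```

>>> send_rows(
  steps="2.7 -1.05 0 0 0 0;2.7 -1.05 0 0 0 0;0 0 4.5 0 0 0;0 0 4.5 0 0 0;0 0 4.4 0 0 0",
)

```text
clock: 3.9
eef_pos: [0.494, -0.0143, 0.0915]
tcp_rot: [-0.001, 0.851, -0.526, 0.001]
ft_force: [1.2, 0.1, -0.3]
gripper_width: 0.0598
grip_force: 0.0
```

>>> send_rows(
  steps="0 0 0 0 0 0;0 0 0 0 0 0;0 0 0 0 0 0;0 0 0 0 0 0;0 0 0 0 0 0",
  grip=0,
  force=6,
)

```text
clock: 4.4
eef_pos: [0.4948, -0.0136, 0.0943]
tcp_rot: [-0.001, 0.851, -0.525, 0.001]
ft_force: [-0.3, 0.2, 0.3]
gripper_width: 0.0252
grip_force: 0.0
```

```bash
python3 - <<'E'
from clamp import *
s=ctrl.state();print(s["eef_pos"],s["ft_force"],s["gripper_width"],s["grip_force"])
for th in(1.0,1.05,1.1,1.15):
  print(th,rot().inv().apply(kn(th)-s["eef_pos"]).round(4))
E
```

```text
[ 0.49484485 -0.01364384  0.09432917] [-0.27832439  0.23521875  0.28983593] 0.02524736756772431 0.0
1.0 [ 0.0005 -0.0086 -0.0156]
1.05 [ 0.0011 -0.0036 -0.0157]
1.1 [ 0.0015  0.0014 -0.0157]
1.15 [ 0.0016  0.0064 -0.0157]
```

>>> send_rows(
  steps="0 0 0 0 0 0;0 0 0 0 0 0;0 0 0 0 0 0",
)

```text
clock: 4.7
eef_pos: [0.4941, -0.014, 0.0935]
tcp_rot: [-0.0, 0.851, -0.525, 0.0]
ft_force: [-2.7, 0.3, 7.4]
gripper_width: 0.0179
grip_force: 6.0
```

>>> send_rows(
  steps="-0.04 -0.87 0 0 0 -5;-0.04 -0.87 0 0 0 -5;-0.04 -0.87 0 0 0 -5;-0.04 -0.87 0 0 0 -5;-0.04 -0.87 0 0 0 -5",
)

```text
clock: 5.2
eef_pos: [0.5264, 0.0134, 0.0929]
tcp_rot: [0.0, 0.945, -0.327, -0.001]
ft_force: [-5.7, 2.0, 6.6]
gripper_width: 0.0177
grip_force: 6.0
```

>>> send_rows(
  steps="-0.04 -0.87 0 0 0 -5;-0.04 -0.87 0 0 0 -5;-0.04 -0.87 0 0 0 -5;-0.04 -0.87 0 0 0 -5;-0.04 -0.87 0 0 0 -5",
)

```text
clock: 5.7
eef_pos: [0.5444, 0.0519, 0.0926]
tcp_rot: [0.001, 0.993, -0.115, -0.001]
ft_force: [-7.2, -1.5, 6.1]
gripper_width: 0.0176
grip_force: 6.0
```

>>> send_rows(
  steps="-0.04 -0.87 0 0 0 -5;-0.04 -0.87 0 0 0 -5;0 0 0 0 0 0;0 0 0 0 0 0",
)

```text
clock: 6.1
eef_pos: [0.5469, 0.0695, 0.0925]
tcp_rot: [0.0, 1.0, -0.03, -0.001]
ft_force: [-5.6, 2.3, 4.9]
gripper_width: 0.0179
grip_force: 6.0
```

```bash
python3 - <<'E'
from clamp import *
s=ctrl.state();print(s["eef_pos"],s["ft_force"],s["gripper_width"],s["grip_force"])
for th in(0,.05,.1):
  print(th,rot().inv().apply(kn(th)-s["eef_pos"]).round(4),kn(th))
E
```

```text
[0.54694544 0.0695226  0.09245307] [-5.57096828  2.32822621  4.86055991] 0.017899016611264845 6.000216007232666
0 [-0.002  -0.006  -0.0175] [0.54536839 0.07559365 0.11      ]
0.05 [-0.0016 -0.001  -0.0175] [0.54543738 0.07059464 0.11      ]
0.1 [-0.0015  0.004  -0.0175] [0.54525643 0.06559844 0.11      ]
```

>>> send_rows(
  steps="-0.05 -0.4 0 0 0 -2;0 -0.4 0 0 0 0;0 0 0 0 0 0",
)

```text
clock: 6.4
eef_pos: [0.5474, 0.0774, 0.0924]
tcp_rot: [0.0, 1.0, -0.012, -0.001]
ft_force: [-6.2, -0.9, 4.8]
gripper_width: 0.0177
grip_force: 6.0
```

>>> send_rows(
  steps="0 -0.4 0 0 0 0;0 0 0 0 0 0;0 0 0 0 0 0",
)

```text
clock: 6.7
eef_pos: [0.5473, 0.0792, 0.0924]
tcp_rot: [0.002, 1.0, -0.012, -0.001]
ft_force: [-2.2, -12.1, 3.9]
gripper_width: 0.0207
grip_force: 6.0
```

>>> send_rows(
  steps="0 0.3 0 0 0 0;0 0 0 0 0 0;0 0 0 0 0 0;0 0 0 0 0 0",
  grip=6,
)

```text
clock: 7.1
eef_pos: [0.5488, 0.0789, 0.0927]
tcp_rot: [-0.0, 1.0, -0.012, 0.0]
ft_force: [-0.1, -0.6, -0.7]
gripper_width: 0.0473
grip_force: 0.0
```

>>> send_rows(
  steps="0 0 -4.5 0 0 0;0 0 -4.5 0 0 0;0 0 -4 0 0 0;0.1 4.5 0 0 0 0;0.1 4.5 0 0 0 0",
)

```text
clock: 7.6
eef_pos: [0.5492, -0.0111, 0.2244]
tcp_rot: [-0.001, 1.0, -0.011, 0.002]
ft_force: [1.0, 0.2, -0.9]
gripper_width: 0.0598
grip_force: 0.0
```

>>> send_rows(
  steps="0.1 4.5 0 0 0 0;0.1 4.5 0 0 0 0;0.1 4.5 0 0 0 0;0.1 4.5 0 0 0 0;0 0 0 0 0 8.4",
  grip=8,
)

```text
clock: 8.1
eef_pos: [0.5474, -0.1958, 0.2222]
tcp_rot: [0.0, 0.996, -0.086, -0.0]
ft_force: [0.7, 0.3, -0.2]
gripper_width: 0.0797
grip_force: 0.0
```

>>> send_rows(
  steps="0 0 0 0 0 8.4;0 0 0 0 0 8.4;0 0 0 0 0 8.4;0 0 0 0 0 8.4;0 0 0 0 0 8.4",
)

```text
clock: 8.6
eef_pos: [0.5481, -0.1914, 0.2226]
tcp_rot: [-0.0, 0.898, -0.439, 0.0]
ft_force: [0.6, 0.2, -0.6]
gripper_width: 0.0799
grip_force: 0.0
```

>>> send_rows(
  steps="0 0 0 0 0 8.4;0 0 0 0 0 0;0 0 0 0 0 0",
)

```text
clock: 8.9
eef_pos: [0.548, -0.1915, 0.2226]
tcp_rot: [-0.0, 0.866, -0.5, 0.0]
ft_force: [-0.4, -0.3, 0.7]
gripper_width: 0.0798
grip_force: 0.0
```

```bash
python3 - <<'E'
from clamp import *
s=ctrl.state();print(s["eef_pos"],s["ft_force"],s["gripper_width"],s["joints"])
T=np.array([.546,-.1955,.027]);print(rot().inv().apply(T-s["eef_pos"]).round(4))
a=(rot().as_matrix());print(np.degrees(np.arctan2(a[1,1],a[0,1])), a[:,2])
p=ctrl.capture("scene");cv2.imwrite("pics/s2.png",p["color"][:,:,::-1])
E
```

```text
[ 0.54798676 -0.19147686  0.22260161] [-0.44202665 -0.33728091  0.68054739] 0.07978927010799873 [ 5.63116887e-04  2.06825399e-01 -2.08197489e-01 -4.21643558e-05
 -1.15551554e+00  5.24162453e-01]
[0.0025 0.0038 0.1956]
-149.9364131503253 [ 2.57877028e-04  3.87257362e-05 -9.99999966e-01]
```

View pics/s2.png

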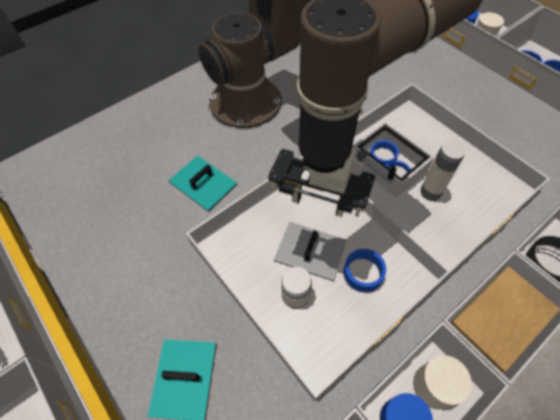

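>>> send_rows(
  steps="0.25 0.4 4.5 0 0 0;0 0 4.5 0 0 0;0 0 4.5 0 0 0;0 0 3.5 0 0 0;0 0 2.4 0 0 0",
)

```text
clock: 9.45
eef_pos: [0.5442, -0.1957, 0.0259]
tcp_rot: [0.001, 0.866, -0.5, -0.001]
ft_force: [0.2, -0.3, 0.6]
gripper_width: 0.08
grip_force: 0.0
```

>>> send_rows(
  steps="0 0 0 0 0 0;0 0 0 0 0 0;0 0 0 0 0 0;0 0 0 0 0 0;0 0 0 0 0 0",
  grip=0.8,
  force=30,
)

```text
clock: 9.95
eef_pos: [0.5464, -0.1958, 0.0299]
tcp_rot: [-0.001, 0.865, -0.501, 0.001]
ft_force: [0.7, 0.2, -0.2]
gripper_width: 0.0452
grip_force: 0.0
```

>>> send_rows(
  steps="0 0 0 0 0 0;0 0 0 0 0 0;0 0 0 0 0 0;0 0 0 0 0 0;0 0 0 0 0 0",
)

```text
clock: 10.45
eef_pos: [0.5453, -0.1959, 0.0286]
tcp_rot: [0.0, 0.865, -0.501, -0.0]
ft_force: [-1.0, -0.2, 2.0]
gripper_width: 0.0137
grip_force: 30.0
```

>>> send_rows(
  steps="0 0 -1 0 0 0;0 0 -3 0 0 0;0 0 -4.5 0 0 0;0 0 -4.5 0 0 0;0 0 -4 0 0 0",
)

```text
clock: 10.95
eef_pos: [0.5452, -0.1957, 0.2011]
tcp_rot: [-0.0, 0.865, -0.502, 0.0]
ft_force: [1.2, -0.3, -4.3]
gripper_width: 0.0133
grip_force: 30.0
```

>>> send_rows(
  steps="0 0 0 0 0 7;0 0 0 0 0 7;0 0 0 0 0 7;0 0 0 0 0 6.9;0 0 0 0 0 0",
)

```text
clock: 11.45
eef_pos: [0.5451, -0.1956, 0.1986]
tcp_rot: [0.0, 0.718, -0.696, -0.0]
ft_force: [0.1, 0.7, -4.3]
gripper_width: 0.0138
grip_force: 30.0
```

```bash
python3 - <<'E'
from clamp import *
s=ctrl.state();print(s["eef_pos"],s["ft_force"],s["gripper_width"],s["joints"])
T=np.array([.4818,.1635,.2]);print(rot().inv().apply(T-s["eef_pos"]).round(4))
a=(rot().as_matrix());print(np.degrees(np.arctan2(a[1,1],a[0,1])), a[:,2])
E
```

```text
[ 0.54508586 -0.1955968   0.19857209] [ 0.05063375  0.67312325 -4.29231478] 0.013753189803207796 [-7.26610519e-03  2.22691297e-01 -2.44619447e-01 -5.00449265e-04
 -1.10408025e+00  3.86318701e-02]
[-0.3609  0.0521 -0.0012]
-178.21577577652332 [-5.91358197e-04  4.51235304e-04 -9.99999723e-01]
```

>>> send_rows(
  steps="-4.5 0.65 0 0 0 0;-4.5 0.65 0 0 0 0;-4.5 0.65 0 0 0 0;-4.5 0.65 0 0 0 0;-4.5 0.65 0 0 0 0",
)

```text
clock: 11.95
eef_pos: [0.5048, 0.0296, 0.1988]
tcp_rot: [-0.0, 0.72, -0.694, -0.0]
ft_force: [0.8, 0.4, -3.7]
gripper_width: 0.0137
grip_force: 30.0
```

>>> send_rows(
  steps="-4.5 0.65 0 0 0 0;-4.5 0.65 0 0 0 -0.4;-4.5 0.65 0 0 0 0;0 0 0 0 0 0;0 0 0 0 0 0",
)

```text
clock: 12.45
eef_pos: [0.4807, 0.1633, 0.1986]
tcp_rot: [0.0, 0.723, -0.691, -0.0]
ft_force: [0.1, -0.5, -3.1]
gripper_width: 0.0136
grip_force: 30.0
```

```bash
python3 - <<'E'
from clamp import *
s=ctrl.state();e=s["eef_pos"];print(e,s["ft_force"],s["gripper_width"])
T=np.array([.4818,.1635,.2]);print(rot().inv().apply(T-e).round(4))
a=(rot().as_matrix());y=np.arctan2(a[1,1],a[0,1])+np.pi;print(np.degrees(y))
l=(e[0],e[1],y);b=(.4818,.1635,.0388);z=e[2]-.0285
rec=lambda q,a,c,z:pts(q,[(i*a/2,j*c/2,z) for i,j in((-1,-1),(-1,1),(1,1),(1,-1))])
g=(0,255,0);r=(0,0,255);ims=[]
for n in("top","scene"):
    p=ctrl.capture(n)
    c=proj(p,(*e[:2],z-.02));im=crop(p,c,100,100,[(rec(l,.159,.119,z+.012),g),(rec(b,.168,.128,.07),r)],4)
    ims.append(im)
cv2.imwrite("pics/held.png",np.hstack(ims))
E
```

```text
[0.48074459 0.16332325 0.19855689] [ 0.07913665 -0.48391487 -3.0871709 ] 0.01364446750838427
[-0.0001 -0.0011 -0.0014]
2.62454327527234
```

View pics/held.png

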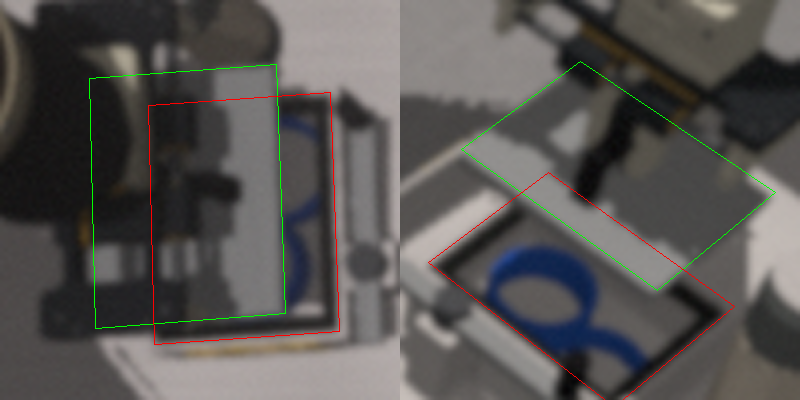

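```bash
python3 - <<'E'
from clamp import *
e=ctrl.state()["eef_pos"];a=rot().as_matrix();y=np.arctan2(a[1,1],a[0,1])+np.pi
l=(e[0],e[1],y);b=(.4818,.1635,.0388);z=e[2]-.0285+.012
def prof(p,q,z,axis,edge,rng):
    g=cv2.cvtColor(p["color"],cv2.COLOR_RGB2GRAY).astype(np.float32);o=np.arange(-.014,.0141,.001);out=[]
    for d in o:
        P=pts(q,[((t,edge+d,z) if axis==1 else (edge+d,t,z)) for t in rng]);uv=np.array([proj(p,k) for k in P],np.float32)
        out.append(cv2.remap(g,uv[:,:1],uv[:,1:],cv2.INTER_LINEAR).mean())
    G=np.gradient(np.array(out));i=np.argsort(-abs(G))[:1]
    w=abs(G)*(abs(G)>.5*abs(G).max());
    return "peak %.1fmm"%(o[i[0]]*1e3),np.round(out[::2]).astype(int).tolist()
for n in("top","scene"):
    p=ctrl.capture(n)
    print(n,"lid -y",prof(p,l,z,1,-.0595,np.linspace(-.06,.06,30)))
    print(n,"box -y",prof(p,b,.07,1,-.064,np.linspace(-.01,.03,20)), prof(p,b,.07,1,-.064,np.linspace(-.07,-.04,20)))
    print(n,"lid +x",prof(p,l,z,0,.0795,np.linspace(-.055,-.03,15)));print(n,"lid -x",prof(p,l,z,0,-.0795,np.linspace(-.055,-.03,15)))
    print(n,"box -x",prof(p,b,.07,0,-.084,np.linspace(-.055,-.03,15)))
    print(n,"box +x",prof(p,b,.07,0,.084,np.linspace(-.055,-.03,15)))
E
```

```text
top lid -y ('peak 1.0mm', [65, 62, 60, 59, 59, 61, 65, 76, 93, 108, 117, 120, 121, 120, 120])
top box -y ('peak 2.0mm', [113, 101, 95, 99, 119, 131, 130, 111, 83, 59, 45, 44, 49, 56, 62]) ('peak 1.0mm', [103, 102, 106, 115, 130, 136, 130, 111, 81, 59, 47, 49, 61, 73, 84])
top lid +x ('peak -0.0mm', [120, 120, 120, 120, 118, 113, 103, 86, 71, 61, 58, 58, 59, 61, 63])
top lid -x ('peak -12.0mm', [123, 92, 61, 43, 39, 48, 66, 88, 104, 113, 117, 118, 119, 118, 119])
top box -x ('peak 1.0mm', [141, 126, 117, 121, 134, 142, 136, 116, 84, 59, 46, 48, 63, 85, 106])
top box +x ('peak -1.0mm', [47, 42, 39, 38, 43, 54, 69, 88, 104, 119, 134, 144, 152, 155, 155])
scene lid -y ('peak -3.0mm', [80, 78, 75, 76, 84, 99, 115, 129, 138, 142, 143, 143, 143, 143, 142])
scene box -y ('peak -1.0mm', [144, 148, 151, 152, 144, 127, 103, 76, 54, 41, 37, 38, 41, 45, 48]) ('peak -2.0mm', [96, 96, 97, 97, 94, 86, 76, 66, 59, 58, 62, 68, 74, 77, 78])
scene lid +x ('peak 1.0mm', [143, 143, 143, 144, 143, 140, 131, 114, 92, 73, 60, 55, 54, 54, 54])
scene lid -x ('peak -4.0mm', [69, 69, 71, 76, 85, 100, 114, 125, 130, 132, 132, 132, 133, 134, 135])
scene box -x ('peak 4.0mm', [185, 185, 185, 184, 182, 178, 168, 150, 125, 97, 69, 49, 36, 31, 33])
scene box +x ('peak -1.0mm', [79, 69, 55, 39, 30, 34, 50, 71, 88, 95, 94, 89, 84, 81, 79])
```

>>> send_rows(
  steps="-0.12 -0.2 3 0 0 0.4;0 0 4 0 0 0;0 0 2 0 0 0;0 0 0.8 0 0 0;0 0 0 0 0 0",
)

```text
clock: 13.15
eef_pos: [0.4833, 0.1625, 0.0999]
tcp_rot: [0.001, 0.718, -0.696, -0.0]
ft_force: [0.0, 0.3, -4.3]
gripper_width: 0.0134
grip_force: 30.0
```

>>> send_rows(
  steps="0 0 0.2 0 0 0;0 0 0.2 0 0 0;0 0 0 0 0 0;0 0 0 0 0 0",
)

```text
clock: 13.55
eef_pos: [0.4836, 0.1637, 0.0972]
tcp_rot: [-0.001, 0.719, -0.695, 0.0]
ft_force: [0.4, 0.2, -4.0]
gripper_width: 0.0136
grip_force: 30.0
```

```bash
python3 - <<'E'
from clamp import *
s=ctrl.state();e=s["eef_pos"];print(e,s["ft_force"],s["torque"],rot().as_matrix().round(4)[:,2])
ims=[]
for n in("top","scene"):
    p=ctrl.capture(n);im=crop(p,proj(p,(.48,.14,.07)),80,80,[],5);ims.append(im)
cv2.imwrite("pics/ins.png",np.hstack(ims))
E
```

```text
[0.48357059 0.16370192 0.09717847] [ 0.38844057  0.21547847 -4.00655341] [ 0.02520769 -0.06835129 -0.01796433] [ 9.e-04  6.e-04 -1.e+00]
```

View pics/ins.png

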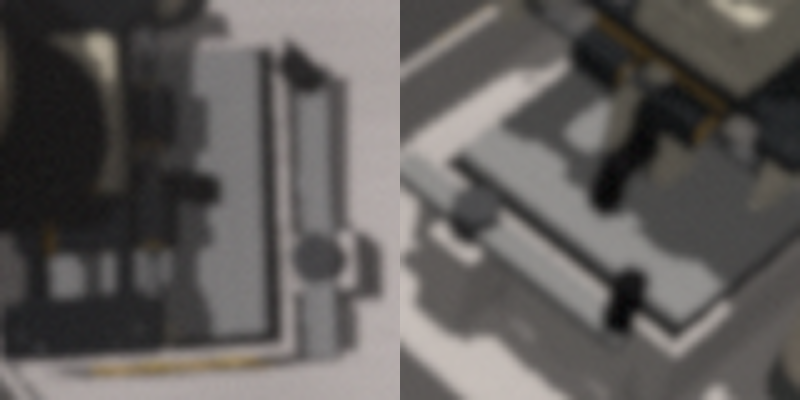

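>>> send_rows(
  steps="0 0 0.2 0 0 0;0 0 0.1 0 0 0;0 0 0 0 0 0;0 0 0 0 0 0",
)

```text
clock: 14.05
eef_pos: [0.4835, 0.1636, 0.0939]
tcp_rot: [-0.0, 0.719, -0.695, 0.0]
ft_force: [-2.7, 0.2, 3.8]
gripper_width: 0.0133
grip_force: 30.0
```

>>> send_rows(
  steps="0 0 0.2 0 0 0;0 0 0 0 0 0;0 0 0 0 0 0",
)

```text
clock: 14.35
eef_pos: [0.4835, 0.1637, 0.0917]
tcp_rot: [-0.0, 0.719, -0.695, 0.0]
ft_force: [-1.6, 0.9, 3.3]
gripper_width: 0.0138
grip_force: 30.0
```

>>> send_rows(
  steps="0 0 0.2 0 0 0;0 0 0.2 0 0 0;0 0 0 0 0 0;0 0 0 0 0 0",
  force=50,
)

```text
clock: 14.75
eef_pos: [0.4835, 0.1636, 0.0875]
tcp_rot: [-0.0, 0.719, -0.695, 0.0]
ft_force: [0.0, 0.9, 0.3]
gripper_width: 0.0138
grip_force: 50.0
```

>>> send_rows(
  steps="0 0 0.15 0 0 0;0 0 0 0 0 0;0 0 0 0 0 0",
)

```text
clock: 15.05
eef_pos: [0.4835, 0.1636, 0.0866]
tcp_rot: [-0.0, 0.719, -0.695, 0.0]
ft_force: [-2.5, 0.3, 8.6]
gripper_width: 0.0134
grip_force: 50.0
```

>>> send_rows(
  steps="0 0 0.1 0 0 0;0 0 0 0 0 0;0 0 0 0 0 0",
)

```text
clock: 15.35
eef_pos: [0.4836, 0.1637, 0.0866]
tcp_rot: [-0.0, 0.719, -0.695, 0.0]
ft_force: [-7.8, 0.1, 19.4]
gripper_width: 0.0136
grip_force: 50.0
```

>>> send_rows(
  steps="0 0 0.1 0 0 0;0 0 0 0 0 0;0 0 0 0 0 0",
)

```text
clock: 15.65
eef_pos: [0.4836, 0.1637, 0.0865]
tcp_rot: [-0.001, 0.719, -0.695, 0.0]
ft_force: [-11.8, -0.6, 28.4]
gripper_width: 0.0136
grip_force: 50.0
```

>>> send_rows(
  steps="0 0 -0.2 0 0 0;0 0 0 0 0 0;0 0 0 0 0 0;0 0 0 0 0 0",
  grip=5,
)

```text
clock: 16.05
eef_pos: [0.4831, 0.1633, 0.0856]
tcp_rot: [0.0, 0.719, -0.695, -0.0]
ft_force: [-0.0, 0.2, -0.1]
gripper_width: 0.0397
grip_force: 0.0
```

>>> send_rows(
  steps="0 0 -4.5 0 0 0;0 0 -3.5 0 0 0;0 0 0 0 0 0;0 0 0 0 0 0;0 0 0 0 0 0",
)

```text
clock: 16.55
eef_pos: [0.4827, 0.1631, 0.1651]
tcp_rot: [0.001, 0.719, -0.695, -0.0]
ft_force: [-0.4, 0.3, -1.0]
gripper_width: 0.05
grip_force: 0.0
```

```bash
python3 - <<'E'
from clamp import *
s=ctrl.state();e=s["eef_pos"];print(e,s["ft_force"],s["gripper_width"],rot().as_matrix().round(4))
ims=[]
for n in("top","scene"):
    p=ctrl.capture(n);im=crop(p,proj(p,(.48,.14,.07)),80,80,[],5);ims.append(im)
cv2.imwrite("pics/rel.png",np.hstack(ims))
E
```

```text
[0.4826892  0.16312596 0.16508692] [-0.42139987  0.29526311 -0.96842015] 0.050034666038713496 [[ 3.290e-02 -9.995e-01 -1.500e-03]
 [-9.995e-01 -3.290e-02 -8.000e-04]
 [ 7.000e-04  1.500e-03 -1.000e+00]]
```

View pics/rel.png

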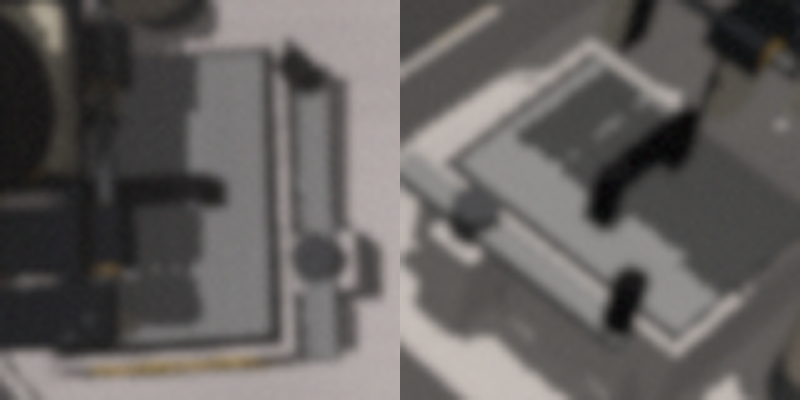

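>>> send_rows(
  steps="0 0 0 0 0 -8.2;0 0 0 0 0 -8.2;0 0 0 0 0 -8.2;0 0 0 0 0 -8.2;0 0 0 0 0 -8.2",
  grip=0,
  force=20,
)

```text
clock: 17.15
eef_pos: [0.4829, 0.1632, 0.165]
tcp_rot: [0.001, 0.918, -0.397, -0.0]
ft_force: [0.1, 0.4, -0.2]
gripper_width: 0.0155
grip_force: 0.0
```

>>> send_rows(
  steps="0 0 0 0 0 -8.2;0 0 0 0 0 -8.2;0 0 0 0 0 -8.2;0 0 0 0 0 -8.2;0 0 0 0 0 -8.2",
)

```text
clock: 17.65
eef_pos: [0.4829, 0.1632, 0.165]
tcp_rot: [0.001, 0.999, -0.05, -0.001]
ft_force: [-0.7, 0.0, -0.4]
gripper_width: 0.0004
grip_force: 0.0
```

>>> send_rows(
  steps="0 0 0 0 0 -8.2;2.7 0 0 0 0 0;2.7 0 0 0 0 0;0 0 4.5 0 0 0;0 0 4 0 0 0",
)

```text
clock: 18.15
eef_pos: [0.5378, 0.1654, 0.0793]
tcp_rot: [-0.0, 1.0, 0.018, 0.0]
ft_force: [0.6, 1.1, -2.0]
gripper_width: 0.0006
grip_force: 0.0
```

>>> send_rows(
  steps="0 0 0.3 0 0 0;0 0 0.3 0 0 0;0 0 0 0 0 0;0 0 0 0 0 0",
)

```text
clock: 18.55
eef_pos: [0.5383, 0.1662, 0.077]
tcp_rot: [-0.001, 1.0, 0.019, 0.001]
ft_force: [-0.6, 0.6, 0.7]
gripper_width: 0.0003
grip_force: 0.0
```

>>> send_rows(
  steps="0 0 0.3 0 0 0;0 0 0 0 0 0;0 0 0 0 0 0",
)

```text
clock: 18.85
eef_pos: [0.5374, 0.1656, 0.0726]
tcp_rot: [-0.0, 1.0, 0.018, 0.0]
ft_force: [0.9, -0.4, -0.3]
gripper_width: 0.0002
grip_force: 0.0
```

>>> send_rows(
  steps="0 0 0.2 0 0 0;0 0 0 0 0 0;0 0 0 0 0 0",
)

```text
clock: 19.15
eef_pos: [0.5375, 0.1657, 0.0703]
tcp_rot: [-0.0, 1.0, 0.018, 0.0]
ft_force: [-1.1, 0.4, 3.6]
gripper_width: 0.0001
grip_force: 1.6
```

>>> send_rows(
  steps="0 0 0.2 0 0 0;0 0 0 0 0 0;0 0 0 0 0 0",
)

```text
clock: 19.45
eef_pos: [0.5376, 0.1657, 0.0701]
tcp_rot: [-0.0, 1.0, 0.019, 0.001]
ft_force: [-6.7, 0.3, 20.6]
gripper_width: 0.0005
grip_force: 10.1
```

>>> send_rows(
  steps="0 0 -3 0 0 0;0 0 -3 0 0 0;-3.6 0 0 0 0 0;-3.6 0 0 0 0 0;-3.6 0 0 0 0 0",
)

```text
clock: 19.95
eef_pos: [0.4281, 0.1611, 0.1277]
tcp_rot: [0.0, 1.0, 0.018, -0.0]
ft_force: [-0.3, 0.3, 0.3]
gripper_width: 0.0008
grip_force: 0.0
```

>>> send_rows(
  steps="0 0 3 0 0 0;0 0 2.2 0 0 0;0 0 0 0 0 0;0 0 0.3 0 0 0;0 0 0 0 0 0",
)

```text
clock: 20.45
eef_pos: [0.4299, 0.1618, 0.0735]
tcp_rot: [-0.0, 1.0, 0.018, 0.0]
ft_force: [0.4, -0.6, 0.8]
gripper_width: 0.0005
grip_force: 0.0
```

>>> send_rows(
  steps="0 0 0.3 0 0 0;0 0 0 0 0 0;0 0 0 0 0 0",
)

```text
clock: 20.75
eef_pos: [0.4295, 0.1616, 0.0703]
tcp_rot: [-0.0, 1.0, 0.018, 0.0]
ft_force: [0.6, -0.6, 0.7]
gripper_width: 0.0003
grip_force: 0.2
```

>>> send_rows(
  steps="0 0 0.2 0 0 0;0 0 0 0 0 0;0 0 0 0 0 0",
)

```text
clock: 21.05
eef_pos: [0.4296, 0.1616, 0.07]
tcp_rot: [-0.0, 1.0, 0.019, 0.0]
ft_force: [-9.6, -2.3, 25.5]
gripper_width: 0.0008
grip_force: 12.6
```

>>> send_rows(
  steps="0 0 -3 0 0 0;0 0 -4 0 0 0;0 0 -4 0 0 0;3.8 2.9 0 0 0 0;3.8 2.9 0 0 0 0",
  grip=5,
)

```text
clock: 21.55
eef_pos: [0.5089, 0.1072, 0.1807]
tcp_rot: [-0.001, 1.0, 0.02, 0.002]
ft_force: [0.3, 2.0, 0.3]
gripper_width: 0.0348
grip_force: 0.0
```

>>> send_rows(
  steps="3.8 2.9 0 0 0 0;0 0 0 0 0 0;0 0 4.5 0 0 0;0 0 4.1 0 0 0;0 0 0 0 0 0",
)

```text
clock: 22.05
eef_pos: [0.5426, 0.0771, 0.0872]
tcp_rot: [0.002, 1.0, 0.017, -0.005]
ft_force: [-0.0, -0.1, 0.5]
gripper_width: 0.0506
grip_force: 0.0
```

>>> send_rows(
  steps="0 0 0 0 0 0;0 0 0 0 0 0;0 0 0 0 0 0;0 0 0 0 0 0;0 0 0 0 0 0",
  grip=0,
  force=6,
)

```text
clock: 22.55
eef_pos: [0.5471, 0.0779, 0.0935]
tcp_rot: [0.001, 1.0, 0.019, 0.001]
ft_force: [3.7, -11.6, 3.2]
gripper_width: 0.0179
grip_force: 6.0
```

>>> send_rows(
  steps="-0.04 0.87 0 0 0 5;-0.04 0.87 0 0 0 5;-0.04 0.87 0 0 0 5;-0.04 0.87 0 0 0 5;-0.04 0.87 0 0 0 5",
)

```text
clock: 23.05
eef_pos: [0.5402, 0.0368, 0.0934]
tcp_rot: [-0.001, 0.98, -0.2, 0.002]
ft_force: [2.3, 1.5, 1.5]
gripper_width: 0.0181
grip_force: 6.0
```

>>> send_rows(
  steps="-0.04 0.87 0 0 0 5;-0.04 0.87 0 0 0 5;-0.04 0.87 0 0 0 5;-0.04 0.87 0 0 0 5;-0.04 0.87 0 0 0 5",
)

```text
clock: 23.55
eef_pos: [0.5162, 0.0012, 0.0935]
tcp_rot: [-0.001, 0.913, -0.407, 0.002]
ft_force: [7.2, -3.6, -3.1]
gripper_width: 0.0176
grip_force: 6.0
```

>>> send_rows(
  steps="-0.04 0.87 0 0 0 5;-0.04 0.87 0 0 0 5;-0.04 0.87 0 0 0 5;-0.04 0.87 0 0 0 5;0 0 0 0 0 0",
)

```text
clock: 24.05
eef_pos: [0.4846, -0.0182, 0.0934]
tcp_rot: [-0.0, 0.829, -0.56, 0.001]
ft_force: [0.9, -5.9, 3.7]
gripper_width: 0.0177
grip_force: 6.0
```

>>> send_rows(
  steps="-0.04 0.87 0 0 0 5;-0.04 0.87 0 0 0 5;-0.04 0.87 0 0 0 5;0 0 0 0 0 0;0 0 0 0 0 0",
)

```text
clock: 24.55
eef_pos: [0.4589, -0.0245, 0.0933]
tcp_rot: [-0.0, 0.75, -0.662, 0.001]
ft_force: [-2.2, -5.7, 6.1]
gripper_width: 0.0178
grip_force: 6.0
```

```bash
python3 - <<'E'
from clamp import *
s=ctrl.state();print(s["eef_pos"],s["ft_force"],s["gripper_width"],s["joints"].round(2) if hasattr(s["joints"],"round") else s["joints"])
for th in(1.571,1.5):print(th,rot().inv().apply(kn(th)-s["eef_pos"]).round(4),kn(th))
E
```

```text
[ 0.45889161 -0.02453498  0.09330188] [-2.16112896 -5.71642965  6.13818034] 0.01782682100674349 [ 0.38  0.14 -0.63  0.   -0.8  -0.26]
1.571 [ 0.0025  0.01   -0.0167] [ 0.44930232 -0.0282109   0.11      ]
1.5 [ 0.0028  0.0029 -0.0167] [ 0.45638135 -0.02768541  0.11      ]
```

>>> send_rows(
  steps="0 0.5 0 0 0 3;0 0.4 0 0 0 2;0 0 0 0 0 0;0 0 0 0 0 0",
)

```text
clock: 24.95
eef_pos: [0.4504, -0.0251, 0.0932]
tcp_rot: [-0.0, 0.72, -0.694, 0.001]
ft_force: [-0.5, -4.9, 7.9]
gripper_width: 0.0181
grip_force: 6.0
```

>>> send_rows(
  steps="0 0.3 0 0 0 0;0 0 0 0 0 0;0 0 0 0 0 0",
)

```text
clock: 25.25
eef_pos: [0.4493, -0.0247, 0.0934]
tcp_rot: [-0.002, 0.72, -0.693, 0.002]
ft_force: [7.5, -6.9, 0.7]
gripper_width: 0.0179
grip_force: 6.0
```

>>> send_rows(
  steps="0 0.3 0 0 0 0;0 0 0 0 0 0;0 0 0 0 0 0",
)

```text
clock: 25.55
eef_pos: [0.4478, -0.0244, 0.0936]
tcp_rot: [-0.003, 0.721, -0.693, 0.002]
ft_force: [12.6, -7.8, -5.0]
gripper_width: 0.0203
grip_force: 6.0
```

>>> send_rows(
  steps="0 0 0 0 0 0;0 -0.2 0 0 0 0;0 0 0 0 0 0;0 0 0 0 0 0;0 0 0 0 0 0",
  grip=5,
)

```text
clock: 26.05
eef_pos: [0.4456, -0.0248, 0.092]
tcp_rot: [0.0, 0.72, -0.694, -0.0]
ft_force: [0.8, 0.4, 0.1]
gripper_width: 0.049
grip_force: 0.0
```

>>> send_rows(
  steps="0 0 -4 0 0 0;0 0 -4.5 0 0 0;0 0 -4.5 0 0 0;4.5 0 0 0 0 0;4.5 0 0 0 0 0",
)

```text
clock: 26.55
eef_pos: [0.4501, -0.1146, 0.224]
tcp_rot: [-0.002, 0.721, -0.693, 0.001]
ft_force: [1.3, 0.1, -1.1]
gripper_width: 0.0501
grip_force: 0.0
```

>>> send_rows(
  steps="4.5 0 0 0 0 0;4.5 0 0 0 0 0;4.5 0 0 0 0 0;0 0 0 0 0 0;0 0 0 0 0 0",
)

```text
clock: 27.05
eef_pos: [0.4534, -0.2506, 0.2214]
tcp_rot: [0.0, 0.719, -0.695, -0.001]
ft_force: [-0.1, 0.4, 0.0]
gripper_width: 0.0499
grip_force: 0.0
```

```bash
python3 - <<'E'
from clamp import *
s=ctrl.state();print(s["eef_pos"],s["ft_force"],s["clock"])
print(ang(1.5))
ims=[]
for n in("top","scene"):
    p=ctrl.capture(n);im=crop(p,proj(p,(.5,.08,.07)),100,100,[],4);ims.append(im)
cv2.imwrite("pics/fin.png",np.hstack(ims))
E
```

```text
[ 0.45340383 -0.25061875  0.22142176] [-0.11453317  0.38023927  0.03285742] 27.05
{'top': [(np.float64(54.47), np.float64(1.0)), (np.float64(57.07), np.float64(1.58)), (np.float64(57.4), np.float64(1.02)), (np.float64(58.15), np.float64(1.56))], 'scene': [(np.float64(35.95), np.float64(1.56)), (np.float64(36.93), np.float64(1.58)), (np.float64(37.0), np.float64(1.54)), (np.float64(40.25), np.float64(1.52))]}
```

View pics/fin.png

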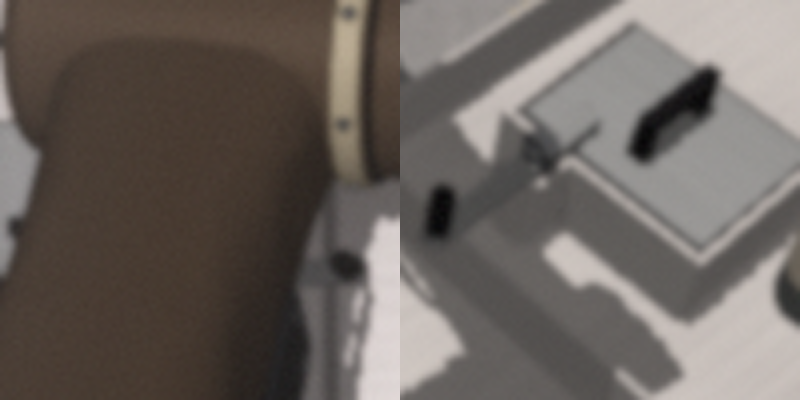

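The scene crop shows the lid flush and square with its grip up (bar at about 675,115). The clamp's short end lies over the lid (about 590,130), and the knob is at its closed stop (440,210), about 1.57 rad.

```bash
python3 -c "
from plant import ctrl
print(ctrl.close_job())"
```

```text
the job is handed in; nothing more can be done
None
```

The job is done and handed in at about 27 s: clamp opened to its stop, lid pressed flush (probed at 70 mm height near both short ends), clamp closed to its stop, and the cans and ring stack never touched.

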